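# Lock the boxes into a freezer rack, then lift it and hold it level

## Robot

A 6-joint arm with a two-finger parallel gripper is mounted at the origin on a cart in front of the work surface, level with it; the furniture and walls round the work are solid. World frame = base frame: x ahead of the robot, y to its left, z up, the work surface at z = 0. Lengths are in mm, angles in rad, forces in N, time in s.
With the tool pointing down it reaches from about 350 to 975 mm from the base axis. Payload 7.1 kg.
Tool frame: the origin (TCP) lies between the finger pads, 19 mm behind the fingertips; this is the grasp point; x points along the fingers, y is the direction in which the jaws open and shut, and the axes are right-handed (so a half turn about x gives the same grasp; the last joint's range is limited). The gripper opens to 88 mm and grips with 3 to 60 N. Pads are 20 mm wide; open, the fingers measure 115 mm over their backs; the gripper's body (75 mm by 178 mm) begins 61 mm behind the grasp point.
Start: joints at [1.158, 0.423, 1.63, -0, 1.089, -0.019], TCP at [239.78, 577.157, 241.375] pointing down, gripper open.
Joint ranges: [-3, 3], [-0.9, 2.11], [0.09, 2.58], [-1.31, 4.45], [0.11, 2.69], [-2.54, 2.54]. Speed limits (rad/s): [2.39, 2.39, 3.01, 3.14, 3.14, 3.14].

## Interface

Orientations are given as a rotation vector (axis times angle).
In Python, from workcell import readout, viewer, workorder, models gives the robot as it stands. The module is installed in compiled form; this text tells all that it offers.
- The arm moves only by the tool apply_moves, never from a script. Its argument "commands" is a list that holds one entry, the list of rows, each a list of 4 numbers: the shift along the world's x, y, z in m, then the turn about the world's z in rad. A call has 1 to 8 rows; each row is the pose to reach, as a shift and turn from the pose commanded when the call began; what a row does not reach only later rows make up. A row lasts 1/8 s, in which the tool goes at most 62.5 mm and 10.7 degrees, less where a joint would pass 70% of its speed; a pose out of reach is approached as far as the arm can. A call with a gripper value outside its range is refused whole. "gripper" is the finger opening in m, from 0 to 0.0878, set as the call begins (left out, the last holds). The fingers move at their own pace and stop on an object; the grip force is fixed at half the most. Time passes only in rows, so rows that repeat a pose let the fingers close. It gives the time, the measured TCP pose, the force and the opening at its end, in the units of the state.
- readout.get_obs(): the state, without advancing time (a new reading comes with each control period).
- viewer.get_image(name): name is "scene" or "top" or "wrist"; returns a dict with "color" (400x640x3 uint8, red, green, blue), "vertical_fov" (degrees; the focal length in pixels is half the picture's height over the tangent of half this angle, whatever the lens; pixels are square), "cx", "cy" (the principal point, pixels), "rvec" (rotation vector, rad) and "tvec" (3), from world to camera coordinates, as OpenCV has them. Camera axes: x right, y down, z forward; pixel columns grow to the right and rows downward; lengths in mm; the calibration is good to about 2 mm. A picture is of the moment at which its call begins. There is no depth.
- workorder.close_job(): hands the job in, once; it reports no verdict.
Trained networks look in the newest picture that a camera, given by its name, has taken for a name from the list of things; names that differ only in an ending like _2 or _b are one class to them, and where a whole thing is asked for, a point or a joint stands for the part that bears it (a point fixed in the world has none). Each returns a list of dicts, best first, with "conf" (0 to 1); they miss things now and then, are a little off and sometimes report something else, mostly with a low value. They report only what shows in the picture. A call takes as long as a camera call. They do not tell look-alikes from the thing itself.
- models.search_frame(camera, label): "position" ([x, y, z] in mm, in world coordinates, good to about 4 mm: the middle of the surface that is visible of it).
- models.place_of(camera, label): "position" ([x, y, z] in mm, in world coordinates, good to about 4 mm: a listed point, or the origin of a listed thing).
The state is a dict: "t": time; "qpos": joint angles; "qvel": joint speeds; "joint_torque": joint torques, N m; "ee_pos": TCP position; "orientation": TCP orientation; "ft_force": force on the tool from outside, world axes, zero at the start; "moment": the same for the moment, N m; "width": finger opening in mm.
Only numpy, scipy, OpenCV 4.12 (cv2) and the standard library are available. Lean on these libraries where they do the work, as an engineer would, in place of code of your own. Each camera call takes 0.05 s, during which the arm holds its last target.

## Task

Get the freezer rack ready to carry: push the upper box, which sticks out of the rack's front, fully home against the back wall, then take the locking rod out of the cooling block and drop it all the way down through the hole in the rack's front corner, so that it bars both boxes in, and let go of it. Then take the rack by its handle, lift it upright about 10 cm off the worktop and finish holding it there, level and still, with the boxes and rod still in it; do not put it down again. Leave the violet tube rack, the pen cup and the timer where they stand.

Things in the scene. Friction and masses are not known exactly. Their poses are not given: they have to be found in the camera images.
- freezer_rack: Freezer rack of bare aluminium sheet, loose, 0.6 to 0.9 kg loaded: two open-fronted compartments, one over the other. Origin at the underside; local mm: x -80 (open front, robot side) to +77 (back), y -71 to 71, z up. Walls 2 mm: inside width 138, back wall's inner face at x = 75. Lower floor top z = 3, upper floor top z = 63, top sheet z 120 to 123, handle above.
- rack_notch (a point): Middle of the finger notch in the front edge of the rack's top sheet, rack-local (-65, 0, 123) mm. The same notch is cut in all three sheets: 70 mm wide (y -35 to 35), 30 mm deep (x -80 to -50), so that closed fingers pointing down from above can follow a box all the way in. Beside it stand front tabs; the right one (local -y) has the rod hole.
- rack_hole (a point): Centre of the mouth of the 14 mm rod hole in the rack's front right tab, at the top sheet's upper face, rack-local (-67, -52, 123) mm. Holes of the same size lie straight below it in the upper floor and in the bottom. A box that is not home blocks the way.
- rack_handle (a point): Centre of the handle bar, rack-local (2, 0, 168) mm. The steel bar runs along the rack's y, 100 mm clear between its uprights, 10 mm thick (x), 16 mm tall (z 160 to 176), 37 mm clear above the top sheet. It is nearly over the loaded rack's centre of mass. Grip it firmly (40 N).
- box_upper: Blue card freezer box with fixed lid, 130 x 130 x 51 mm, about 0.14 kg, loose in the upper compartment. Origin at the centre of its underside, axes as the rack's. At the start it sticks out: its origin is at rack-local x = -45 to -30 mm. Fully home it is at x = +10 (front face at x = -55). It slides with less than 3 N.
- box_lower: White card freezer box, 130 x 130 x 51 mm, in the lower compartment, already home. Origin at the centre of its underside.
- lock_rod: Locking rod, upright, loose, 50 g: steel, 10 mm in diameter with a tapered foot, 121 mm long up to a flange 24 mm wide and 4 mm thick; above it a black knob. Origin at the foot, z up along the rod. At the start it stands 24 mm deep in a well of the cooling block, foot 6 mm above the worktop. Right down in the rack its flange rests on the top sheet.
- rod_knob (a point): Centre of the rod's black cylindrical knob, the place to grip it: 16 mm in diameter, from 125 to 149 mm above the foot, centre at 137 mm.
- cold_block: Dark blue cooling block for microtubes, 140 x 220 x 45 mm, 0.9 kg, body 30 mm high with square wells; the rod stands in one near its middle. Origin at the centre of its underside.
- tube_rack: Bystander: violet tube rack with two 50 ml tubes, 112 x 146 mm, tubes 125 mm high. Origin at the centre of its underside.
- pen_cup: Bystander: blue mesh pen cup with pens, 74 mm wide, 150 mm high. Origin at the centre of its underside.
- bench_timer: Bystander: small white bench timer, 50 x 58 x 62 mm. Origin at the centre of its underside.
There are look-alikes about, which are no part of the job. Leave any orange look-alike of the lock_rod alone.

How it is judged:
By the outcome, as a careful person would: the job done as asked, in the order asked, and still so for the second after the job is handed in, while the arm keeps its last pose, push and grip.
It also fails if it takes over 72 s, if anything falls off the work surface, if the arm or the gripper's body presses on something with over 40 N, if the wrist force passes 120 N, or if a joint passes its speed limit or range.

## Working session

There is one attempt and no reset: what is moved stays moved. The work goes in short steps, Python scripts to look and compute and a tool call to move; the robot and the scene stay as the last step left them, time stands still between calls to the robot, and variables do not carry over. Pictures are saved under pics/ and viewed, and the job is handed in when it is done.

Besides the shell and the picture viewer there is one more tool, called after "Emit:" as name([rows], argument=value, ...), one row to a line, values as JSON. apply_moves: Moves the arm, as the interface text tells. Its arguments: {"type":"object","properties":{"commands":{"type":"array","items":{"type":"array","items":{"type":"array","items":{"type":"number"}}}},"gripper":{"type":"number"}},"required":["commands"]}

```bash
mkdir -p pics; cat > h.py <<'E'
import numpy as np, cv2
from workcell import readout, viewer, workorder, models
def cam(n):
    d=viewer.get_image(n); im=d["color"]; H=im.shape[0]
    f=H/2/np.tan(np.radians(d["vertical_fov"])/2)
    K=np.array([[f,0,d["cx"]],[0,f,d["cy"]],[0,0,1]]); R=cv2.Rodrigues(np.array(d["rvec"],float))[0]
    return im,K,R,np.array(d["tvec"],float).reshape(3)
def proj(P,K,R,t):
    c=np.atleast_2d(P)@R.T+t; p=c@K.T; return p[:,:2]/p[:,2:]
def atz(uv,z,K,R,t):
    r=R.T@np.linalg.solve(K,[uv[0],uv[1],1.]); o=-R.T@t; return o+r*(z-o[2])/r[2]
def save(im,n): cv2.imwrite("pics/"+n,im[:,:,::-1])
E
python3 - <<'E'
from h import *
print(readout.get_obs())
for n in["scene","top","wrist"]:
    im,K,R,t=cam(n); save(im,n+"0.png"); print(n,-R.T@t,K[0,0])
    for l in["freezer_rack","rack_notch","rack_hole","rack_handle","box_upper","lock_rod","rod_knob","cold_block","tube_rack","pen_cup","bench_timer"]:
        print(l,[(np.round(d["position"]),round(d["conf"],2)) for d in models.place_of(n,l)])
E
```

```text
{'t': 0.0, 'qpos': array([ 1.15799012e+00,  4.23824693e-01,  1.63068503e+00, -2.93873202e-05,
        1.08859230e+00, -1.90475082e-02]), 'qvel': array([ 0.00115243, -0.00032915, -0.00033616,  0.00014185,  0.00040011,
        0.0016594 ]), 'joint_torque': array([ 1.51642074e-03, -5.44620574e+01, -2.73672384e+01,  6.44827215e-02,
        2.28204124e-02, -1.20671480e-04]), 'ee_pos': array([239.58899663, 576.6858199 , 240.61370954]), 'orientation': array([ 0.30772904,  1.5489348 , -0.3100661 ]), 'ft_force': array([ 0.11720392,  0.32225646, -0.09733111]), 'moment': array([-0.04839322, -0.02053828, -0.04040775]), 'width': 87.6213977304988}
scene [-300.80303545 -828.88571726  737.65262379] 501.9677529140647
freezer_rack [(array([631., -45.,   3.]), 0.87)]
rack_notch [(array([570., -47., 123.]), 0.66), (array([ 571., -104.,  124.]), 0.37), (array([700., 288.,  -3.]), 0.18)]
rack_hole [(array([ 568., -102.,  124.]), 0.94)]
rack_handle [(array([633., -48., 168.]), 0.78)]
box_upper [(array([603., -47.,  60.]), 0.58)]
lock_rod [(array([ 550., -428.,   -0.]), 0.69), (array([ 479., -443.,   -0.]),
[... 1128 characters left out ...]
., -434.,    3.]), 0.58), (array([ 487., -319.,    6.]), 0.45), (array([ 480., -441.,    3.]), 0.4)]
rod_knob [(array([ 491., -309.,  141.]), 0.65), (array([ 490., -167.,  137.]), 0.57), (array([ 550., -433.,  139.]), 0.46), (array([ 481., -441.,  135.]), 0.39)]
cold_block [(array([ 477., -314.,    4.]), 0.63), (array([537., 331.,  -2.]), 0.4)]
tube_rack [(array([539., 330.,  -3.]), 0.96)]
pen_cup [(array([ 716., -282.,   -1.]), 0.78)]
bench_timer [(array([702., 285.,  -1.]), 0.66)]
wrist [175.77032335 604.20850593 385.23415002] 297.5469792450208
freezer_rack []
rack_notch []
rack_hole []
rack_handle []
box_upper []
lock_rod []
rod_knob []
cold_block []
tube_rack []
pen_cup []
bench_timer []
```

View pics/scene0.png

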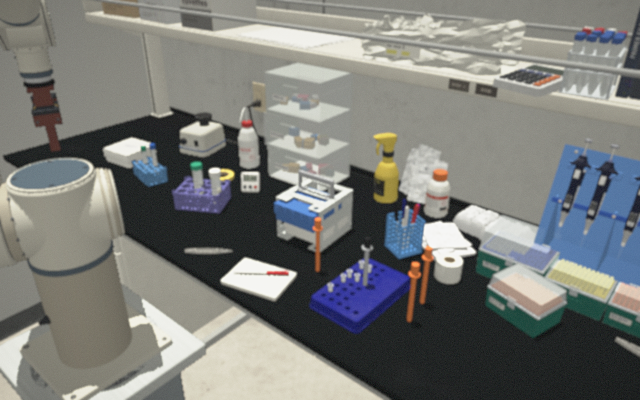

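View pics/top0.png

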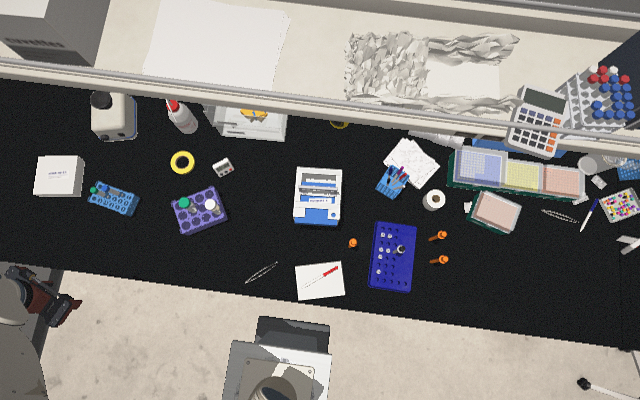

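The scene shows four rod-like things:
- Scene px (318,245), (411,292) and (426,275) are orange rods standing on the worktop. These are look-alikes.
- Scene px (367,260), top px (400,250), is a grey rod with a black knob standing in the blue block. It fits the description.

I'll confirm this in a crop.

```bash
python3 - <<'E'
from h import *
o=readout.get_obs(); print(cv2.Rodrigues(o["orientation"])[0].round(3))
im,K,R,t=cam("top")
c=cv2.resize(im[150:300,270:470],None,fx=4,fy=4,interpolation=cv2.INTER_CUBIC); save(c,"topc.png")
im,K,R,t=cam("scene")
c=cv2.resize(im[160:330,260:440],None,fx=4,fy=3.5,interpolation=cv2.INTER_CUBIC); c=cv2.resize(im[165:315,265:435],None,fx=4,fy=4,interpolation=cv2.INTER_CUBIC);save(c,"scenec.png")
E
```

```text
[[-0.     0.384  0.923]
 [-0.     0.923 -0.384]
 [-1.    -0.     0.   ]]
```

View pics/topc.png

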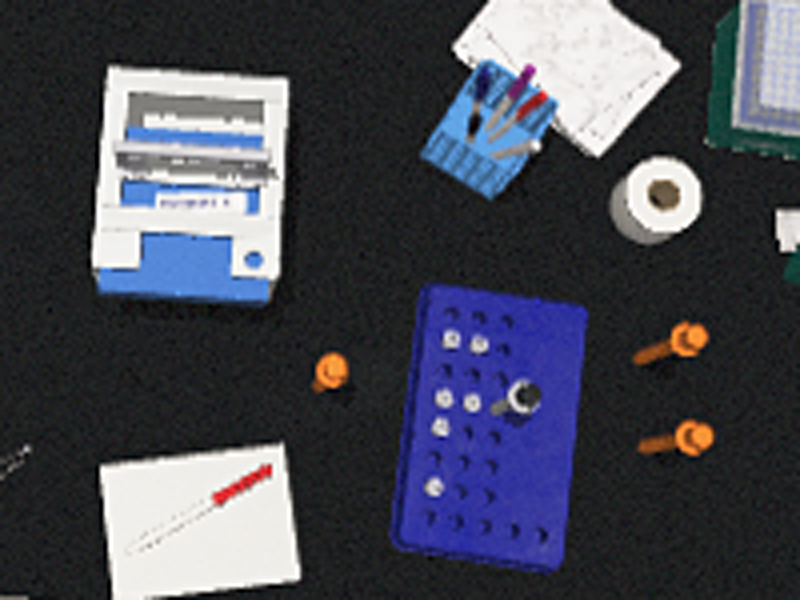

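View pics/scenec.png

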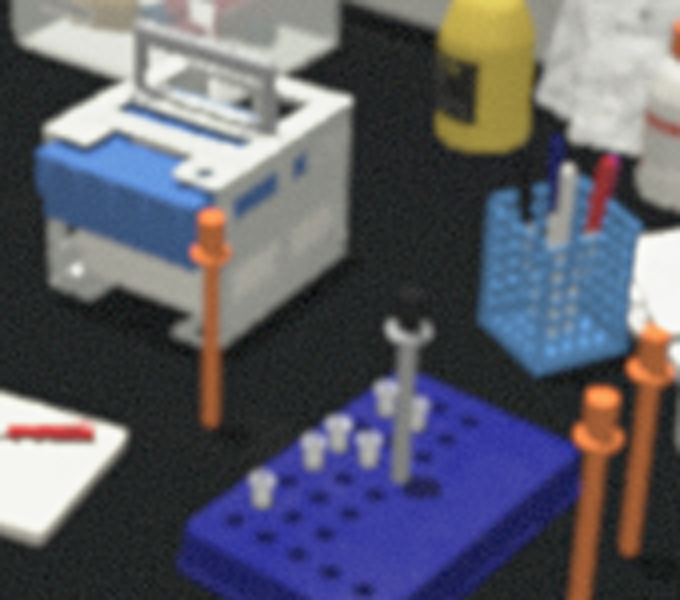

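The grey rod with the black knob in the cooling block (scene crop px (408,320)) is the real lock_rod. The others are orange and stand free on the bench. Next I'll fit the rack pose.

```bash
cat >> h.py <<'E'
from scipy.optimize import least_squares
def rk(p,L):
    L=np.atleast_2d(np.array(L,float)); c,s=np.cos(p[2]),np.sin(p[2])
    return np.c_[p[0]+c*L[:,0]-s*L[:,1],p[1]+s*L[:,0]+c*L[:,1],L[:,2]+(p[3] if len(p)>3 else 0)]
def fit(L,uv,K,R,t,p0=(633,-49,0)):
    r=least_squares(lambda p:(proj(rk(p,L),K,R,t)-uv).ravel(),p0,x_scale=[1,1,.01]); return r.x,r.fun
E
python3 - <<'E'
from h import *
im,K,R,t=cam("top")
uv=np.array([[107,67],[288,77],[95,268],[274,277],[255,260]])/4+[270,150]-.4
L=[[77,71,123],[77,-71,123],[-80,71,123],[-80,-71,123],[-67,-52,123]]
p,f=fit(L,uv,K,R,t);print(p,f.round(2))
# box front from top: bottom edge of upper box lid; crop y ~283 left(98,278) right(270,285)
c=cv2.resize(im[190:235,285:350],None,fx=12,fy=12,interpolation=cv2.INTER_CUBIC);save(c,"topd.png")
print(proj(rk(p,[[-80,35,123],[-50,0,123],[-105,0,114],[-105,0,63]]),K,R,t))
im,K,R,t=cam("scene")
c=cv2.resize(im[165:255,270:360],None,fx=6.5,fy=6.5,interpolation=cv2.INTER_CUBIC)
for q,col in zip(proj(rk(p,L+[[2,50,168],[2,-50,168],[-80,-71,0],[-80,71,0],[77,-71,0]]),K,R,t),[(255,0,0)]*10):
    cv2.circle(c,tuple(int(v) for v in ((q-[270,165]+.5)*6.5)),4,col,1)
save(c,"sc1.png")
E
```

```text
[ 6.32061679e+02 -4.81981431e+01  7.63394597e-02] [-0.2   0.26  0.02  0.41 -0.85 -0.46  1.16  0.07 -0.13 -0.27]
[[304.34521963 216.84288903]
 [316.45464219 207.8343451 ]
 [315.36764171 226.1280126 ]
 [315.32959375 228.4980458 ]]
```

View pics/sc1.png

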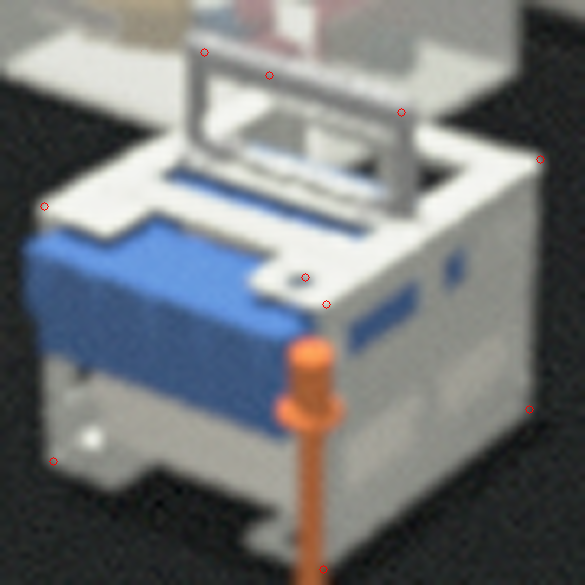

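View pics/topd.png

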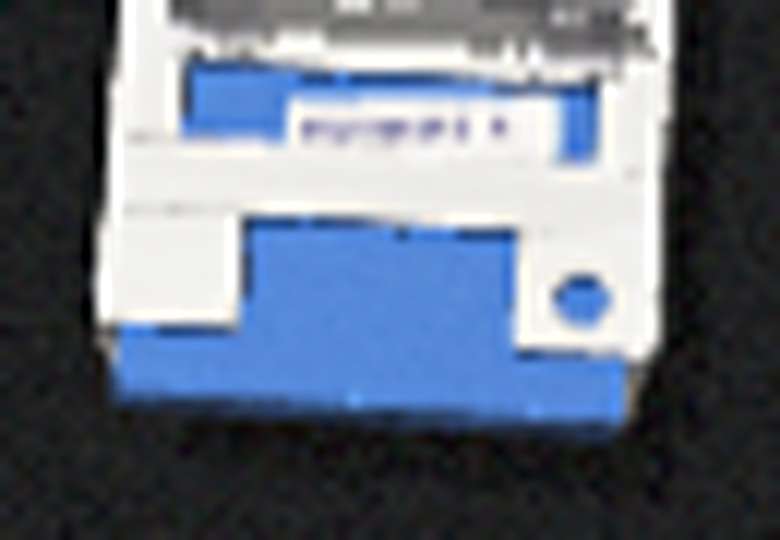

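Emit:
apply_moves([
  [[0.022,-0.053,0,0.04],[0.044,-0.106,0,0.08],[0.066,-0.159,0,0.12],[0.088,-0.212,0,0.16],[0.11,-0.265,0,0.2],[0.132,-0.318,0,0.24],[0.154,-0.371,0,0.28],[0.176,-0.424,0,0.32]],
], gripper=0.0)

```text
t: 3.0
ee_pos: [416.4, 151.5, 241.8]
orientation: [0.057, 1.569, -0.056]
ft_force: [0.3, 0.1, -0.6]
width: 11.1
```

Emit:
apply_moves([
  [[0.022,-0.053,0,0.04],[0.044,-0.106,0,0.08],[0.066,-0.159,0,0.12],[0.088,-0.211,0,0.15],[0.088,-0.211,-0.04,0.15],[0.088,-0.211,-0.08,0.15],[0.088,-0.211,-0.08,0.15]],
])

```text
t: 3.88
ee_pos: [501.8, -57.8, 159.2]
orientation: [-0.059, 1.576, 0.06]
ft_force: [0.7, -0.5, -0.1]
width: 0.7
```

```bash
python3 - <<'E'
from h import *
o=readout.get_obs(); print(o["t"],o["ee_pos"],cv2.Rodrigues(o["orientation"])[0].round(3)[:,1],o["ft_force"],o["qpos"])
im,K,R,t=cam("scene"); c=cv2.resize(im[100:260,220:400],None,fx=4,fy=3.5); c=cv2.resize(im[110:260,240:400],None,fx=4,fy=4);save(c,"s2.png")
im,K,R,t=cam("wrist"); save(im,"w2.png")
E
```

```text
3.875 [501.7617536  -57.76736481 159.21821776] [-0.076  0.997  0.001] [ 0.65789492 -0.46499281 -0.13024833] [-1.38201765e-01  3.71336081e-01  1.94857077e+00  3.38715007e-05
  8.27543889e-01 -1.78480812e+00]
```

View pics/s2.png

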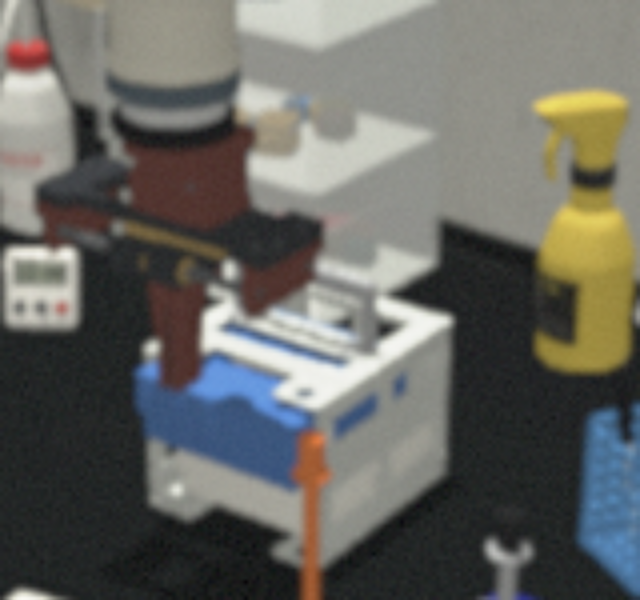

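View pics/w2.png

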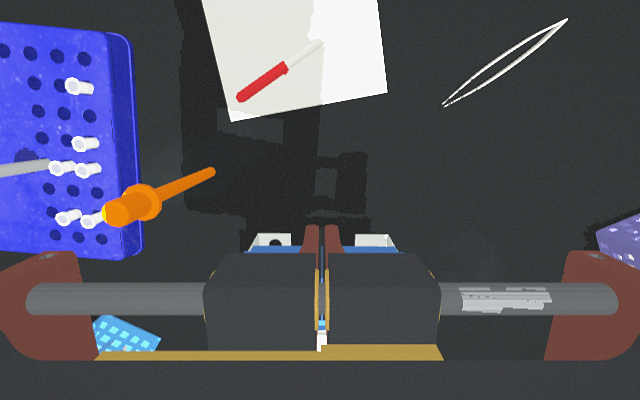

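Emit:
apply_moves([
  [[0,0,-0.02,0],[0,0,-0.04,0],[0,0,-0.06,0],[0,0,-0.06,0]],
])

```text
t: 4.47
ee_pos: [504.2, -57.6, 102.1]
orientation: [-0.06, 1.569, 0.06]
ft_force: [0.4, 0.2, 1.2]
width: 0.6
```

Emit:
apply_moves([
  [[0.007,0.0005,0,0],[0.014,0.001,0,0],[0.021,0.0015,0,0],[0.027,0.002,0,0],[0.033,0.0025,0,0],[0.039,0.003,0,0],[0.045,0.0035,0,0],[0.05,0.004,0,0]],
])

```text
t: 5.48
ee_pos: [554.2, -53.8, 101.3]
orientation: [-0.06, 1.57, 0.06]
ft_force: [-1.0, 0.1, 0.5]
width: 0.6
```

```bash
python3 - <<'E'
from h import *
o=readout.get_obs(); print(o["t"],o["ee_pos"],o["ft_force"])
im,K,R,t=cam("scene"); c=cv2.resize(im[110:260,240:400],None,fx=4,fy=4);save(c,"s3.png")
im,K,R,t=cam("wrist"); save(im,"w3.png")
E
```

```text
5.475 [554.1672534  -53.80513206 101.30833168] [-0.9878266   0.05651496  0.52930757]
```

View pics/s3.png

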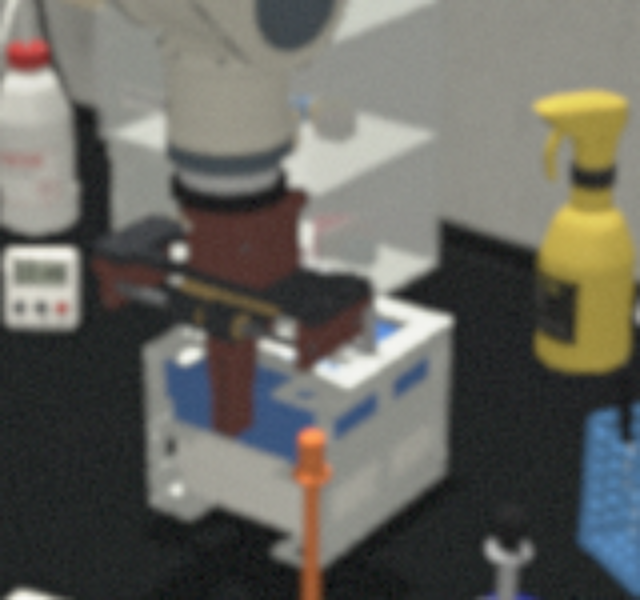

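View pics/w3.png

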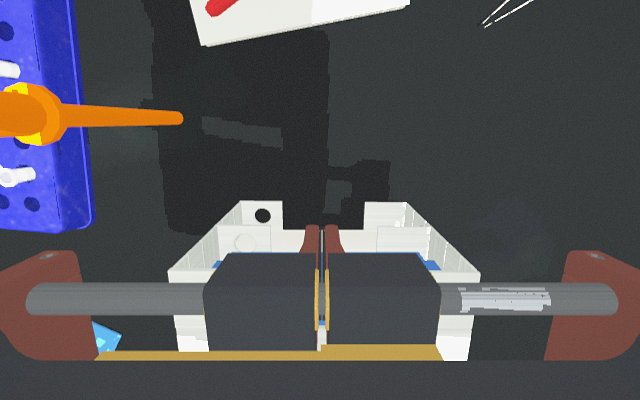

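The box has moved in. I'll continue in small steps and watch the push force.

Emit:
apply_moves([
  [[0.003,0.0002,0,0],[0.006,0.0005,0,0],[0.008,0.0006,0,0],[0.009,0.0007,0,0]],
])

```text
t: 6.08
ee_pos: [562.8, -53.1, 101.4]
orientation: [-0.06, 1.57, 0.06]
ft_force: [-0.4, 0.5, 0.2]
width: -0.1
```

Emit:
apply_moves([
  [[0.001,0.0001,0,0],[0.002,0.0002,0,0],[0.002,0.0002,0,0]],
])

```text
t: 6.45
ee_pos: [565.0, -52.9, 101.4]
orientation: [-0.06, 1.57, 0.06]
ft_force: [0.6, 0.4, -0.6]
width: 0.3
```

Emit:
apply_moves([
  [[0.001,0.0001,0,0],[0.002,0.0002,0,0],[0.002,0.0002,0,0]],
])

```text
t: 6.82
ee_pos: [565.8, -52.7, 101.2]
orientation: [-0.06, 1.572, 0.06]
ft_force: [-4.7, -0.7, 3.1]
width: 0.4
```

Emit:
apply_moves([
  [[0.001,0.0001,0,0],[0.001,0.0001,0,0]],
])

```text
t: 7.08
ee_pos: [567.2, -52.6, 101.2]
orientation: [-0.06, 1.571, 0.06]
ft_force: [-4.8, 0.8, 2.7]
width: 0.3
```

```bash
python3 - <<'E'
from h import *
im,K,R,t=cam("scene"); c=cv2.resize(im[165:255,270:360],None,fx=6.5,fy=6.5,interpolation=cv2.INTER_CUBIC)
p=(632.06,-48.2,.0763)
L=[[77,71,123],[77,-71,123],[-80,71,123],[-80,-71,123],[-67,-52,123]]
for q in proj(rk(p,L+[[2,50,168],[2,-50,168],[-80,-71,0],[-80,71,0],[77,-71,0]]),K,R,t):
    cv2.circle(c,tuple(int(v) for v in ((q-[270,165]+.5)*6.5)),4,(255,0,0),1)
save(c,"s4.png")
im,K,R,t=cam("wrist"); save(im,"w4.png")
E
```

```text
(no output)
```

View pics/s4.png

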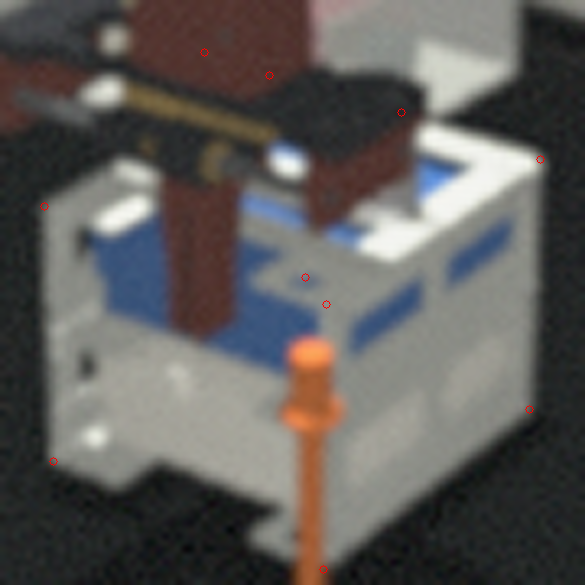

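View pics/w4.png

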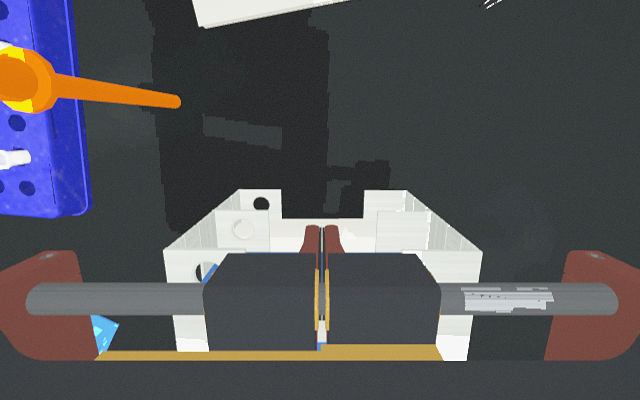

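Emit:
apply_moves([
  [[-0.02,-0.0015,0,0],[-0.025,-0.002,0.04,0],[-0.025,-0.002,0.1,0],[-0.035,-0.05,0.14,0],[-0.05,-0.11,0.14,0],[-0.065,-0.17,0.14,0],[-0.09,-0.2,0.14,0],[-0.09,-0.2,0.14,0]],
], gripper=0.06)

```text
t: 8.18
ee_pos: [477.3, -254.8, 241.7]
orientation: [-0.058, 1.568, 0.056]
ft_force: [-0.3, 0.5, 0.0]
width: 59.9
```

```bash
python3 - <<'E'
from h import *
o=readout.get_obs(); print(o["t"],o["ee_pos"],o["ft_force"])
for n in["top","scene","wrist"]:
    im,K,R,t=cam(n); save(im,n+"5.png")
    for l in["rod_knob","lock_rod","rack_hole","freezer_rack","box_upper"]:
        print(n,l,[(np.round(d["position"],1),round(d["conf"],2)) for d in models.place_of(n,l)])
    if n!="wrist":
        c0=proj([489,-314,143],K,R,t)[0].astype(int)-[20,15]; print(c0)
        save(cv2.resize(im[c0[1]:c0[1]+30,c0[0]:c0[0]+40],None,fx=15,fy=15,interpolation=cv2.INTER_CUBIC),n+"k.png")
        c0=proj([580,-60,123],K,R,t)[0].astype(int)-[50,45]; print(c0)
        save(cv2.resize(im[c0[1]:c0[1]+90,c0[0]:c0[0]+100],None,fx=6.5,fy=6.5,interpolation=cv2.INTER_CUBIC),n+"r.png")
E
```

```text
8.175 [ 477.3061456  -254.82392005  241.70416399] [-0.28831704  0.45102303  0.00728261]
top rod_knob [(array([ 491.9, -165.5,  135.8]), 0.48)]
top lock_rod [(array([ 490.2, -174.8,   -0.9]), 0.58)]
top rack_hole [(array([ 570.3, -100.2,  121.2]), 0.86)]
top freezer_rack [(array([ 6.36e+02, -4.90e+01, -1.00e-01]), 0.92)]
top box_upper [(array([646.1, -44.8,  62. ]), 0.93)]
[380 234]
[268 163]
scene rod_knob [(array([ 475.9, -441.2,  138.1]), 0.92), (array([ 548. , -434.7,  140. ]), 0.73), (array([ 490. , -314.3,  144.6]), 0.66), (array([ 490.2, -176.8,  137.6]), 0.55)]
scene lock_rod [(array([ 479.1, -440.3,   -1.1]), 0.9), (array([ 5.520e+02, -4.306e+02,  1.000e-01]), 0.69), (array([ 491.7, -170.5,    2.9]), 0.68), (array([ 492.3, -314.7,    1.3]), 0.52)]
scene rack_hole [(array([640.9, -45.4,   3.3]), 0.69), (array([ 573.2, -102.7,  123.5]), 0.55)]
scene freezer_rack [(array([637.2, -42.5,   1.9]), 0.96)]
scene box_upper [(array([644. , -43. ,  61.5]), 0.91)]
[346 226]
[256 155]
wrist rod_knob [(array([ 552.5, -432.5,  138.1]), 0.88), (array([ 486. , -321.2,  139.3]), 0.82), (array([ 481. , -441.6,  139. ]), 0.79), (array([ 495.5, -173.8,  144.3]), 0.61)]
wrist lock_rod [(array([ 492.3, -172.2,   -2.6]), 0.97), (array([ 4.784e+02, -4.423e+02,  3.000e-01]), 0.9), (array([ 549.6, -437.4,   -1.1]), 0.83), (array([ 496.5, -316.8,    7.3]), 0.59), (array([ 487.5, -320.3,  142.8]), 0.55)]
wrist rack_hole []
wrist freezer_rack []
wrist box_upper []
```

View pics/topk.png

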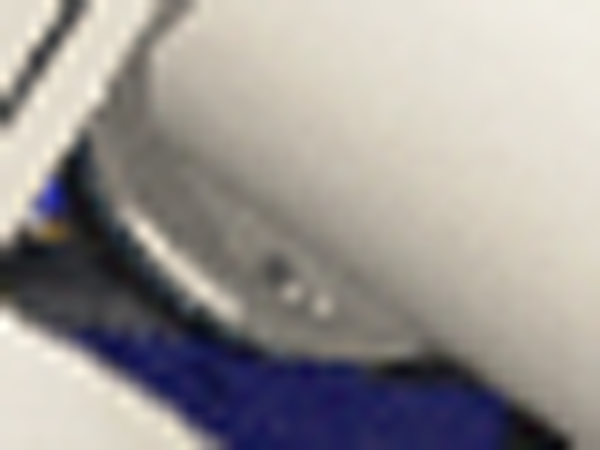

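View pics/scenek.png

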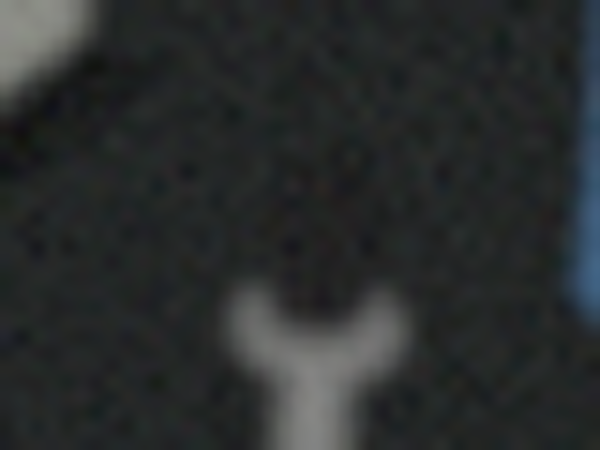

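View pics/wrist5.png

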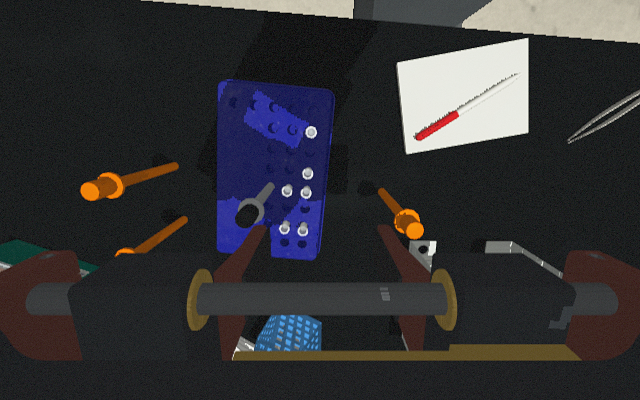

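View pics/topr.png

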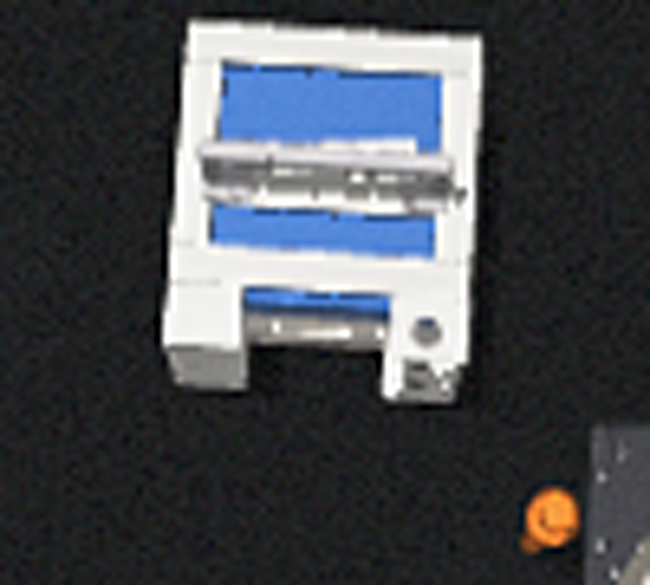

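View pics/scener.png

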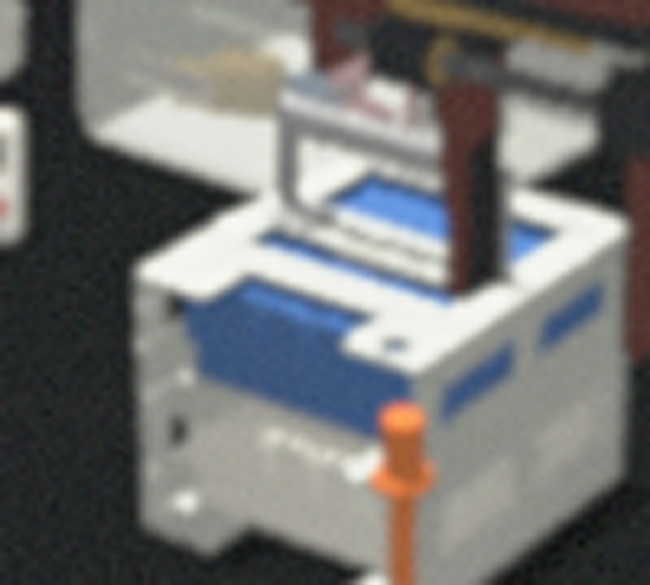

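```bash
python3 - <<'E'
from h import *
im,K,R,t=cam("top"); 
print("top flange",atz((400.3-.4,249.0),131,K,R,t),"knobtop",atz((401.75-.4,249.0),155,K,R,t))
print("hole top",atz((427/6.5+268-.4,331/6.5+163-.4),123,K,R,t))
T=(K,R,t)
im2,K2,R2,t2=cam("scene"); S=(K2,R2,t2)
print("scene flange",atz((320/15+346-.5,328/15+226-.5),129,*S), "hole scene",atz((397/6.5+256-.4,345/6.5+155-.4),123,*S))
im3,*W=cam("wrist"); print(-W[1].T@W[2])
save(cv2.resize(im3[170:250,210:310],None,fx=7,fy=7,interpolation=cv2.INTER_CUBIC),"wk.png")
# joint fit of rack top corners
ut=np.array([[188,20],[481,36],[163,350],[462,365],[427,331]])/6.5+[268,163]-.4
L=[[77,71,123],[77,-71,123],[-80,71,123],[-80,-71,123],[-67,-52,123]]
us=np.array([[628,222],[135,270],[414,375],[397,345]])/6.5+[256,155]-.4
Ls=[[77,-71,123],[-80,71,123],[-80,-71,123],[-67,-52,123]]
r=least_squares(lambda p:np.r_[(proj(rk(p,L),*T)-ut).ravel(),(proj(rk(p,Ls),*S)-us).ravel()],(636,-48,.07),x_scale=[1,1,.01],loss="soft_l1",f_scale=.5)
print(r.x,r.fun.round(2)); print(rk(r.x,[-67,-52,123]))
E
```

```text
top flange [ 491.26215205 -313.65692024  131.        ] knobtop [ 488.9971977  -312.86536282  155.        ]
hole top [ 571.72575033 -105.07371851  123.        ]
scene flange [ 490.22147191 -316.20716549  129.        ] hole scene [ 567.73107426 -106.78598061  123.        ]
[ 408.67302249 -257.28366229  385.23633737]
[ 6.32786040e+02 -4.78784751e+01  7.54204438e-02] [-0.42  0.68 -0.03  0.91 -0.27 -0.58  0.49 -0.06 -0.17  0.57  0.45  0.14
  0.03 -0.06  0.45 -1.07 -0.06 -0.55]
[[ 569.89465178 -104.7790314   123.        ]]
```

View pics/wk.png

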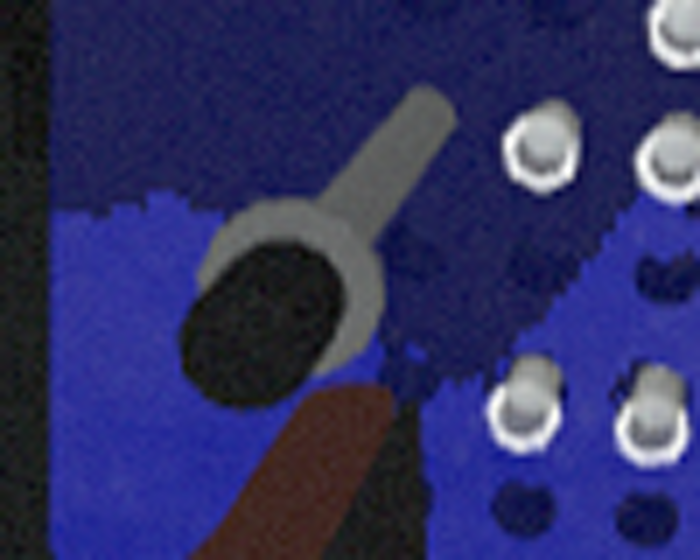

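```bash
python3 - <<'E'
from h import *
im3,*W=cam("wrist"); 
print(atz((290/7+210-.4,288/7+170-.4),131,*W),atz((250/7+210-.4,335/7+170-.4),155,*W), readout.get_obs()["ee_pos"])
E
```

```text
[ 490.54885677 -314.12361884  131.        ] [ 488.88354158 -313.29802087  155.        ] [ 477.74728906 -252.69213616  241.36297013]
```

Emit:
apply_moves([
  [[0.006,-0.031,0,0],[0.012,-0.0614,0,0],[0.012,-0.0614,-0.03,0],[0.012,-0.0614,-0.06,0],[0.012,-0.0614,-0.08,0],[0.012,-0.0614,-0.088,0],[0.012,-0.0614,-0.088,0]],
])

```text
t: 10.15
ee_pos: [489.8, -314.0, 153.2]
orientation: [-0.06, 1.57, 0.06]
ft_force: [0.0, 0.2, 1.0]
width: 59.5
```

```bash
python3 - <<'E'
from h import *
o=readout.get_obs(); print(o["t"],o["ee_pos"],o["ft_force"])
im,*W=cam("wrist"); save(im[150:350,120:520],"w6.png")
im,*S=cam("scene"); save(cv2.resize(im[170:290,300:440],None,fx=5,fy=5,interpolation=cv2.INTER_CUBIC),"s6.png")
E
```

```text
10.15 [ 489.75103546 -314.03275797  153.24260048] [0.04395339 0.191268   1.01585254]
```

View pics/w6.png

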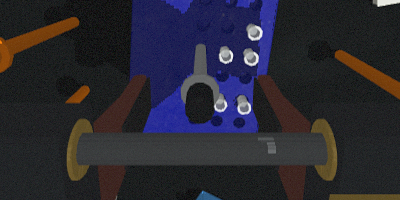

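View pics/s6.png

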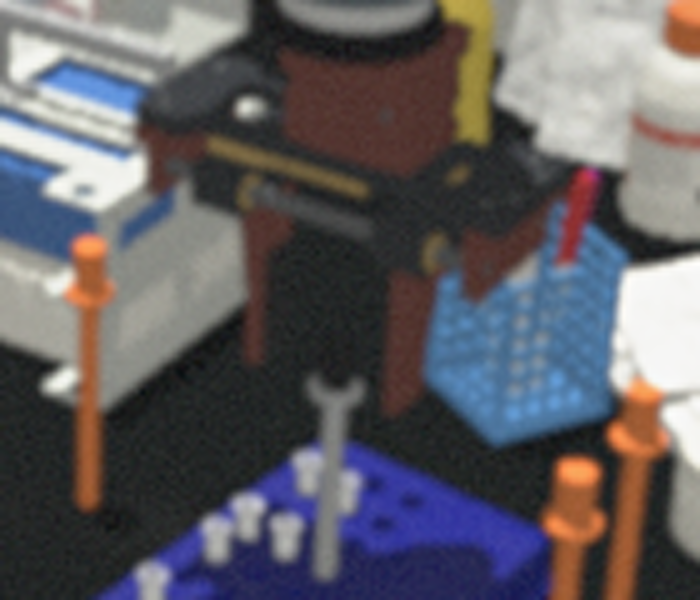

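The knob is centred between the fingers, so I'll close on it.

Emit:
apply_moves([
  [[0,0,0,0],[0,0,0,0],[0,0,0,0],[0,0,0,0],[0,0,0,0],[0,0,0,0]],
], gripper=0.0)

```text
t: 11.0
ee_pos: [489.8, -314.1, 153.4]
orientation: [-0.06, 1.57, 0.06]
ft_force: [-0.4, -0.6, -0.4]
width: 15.4
```

Emit:
apply_moves([
  [[0,0,0.02,0],[0,0,0.04,0],[0,0,0.08,0],[0,0,0.12,0],[0,0,0.155,0],[0,0,0.155,0]],
])

```text
t: 11.75
ee_pos: [491.0, -314.8, 311.2]
orientation: [-0.062, 1.565, 0.057]
ft_force: [-0.2, -0.6, -0.8]
width: 15.1
```

```bash
python3 - <<'E'
from h import *
o=readout.get_obs(); print(o["t"],o["ee_pos"],o["ft_force"],o["width"])
im,*W=cam("wrist"); save(im,"w7.png")
im,*S=cam("scene"); save(cv2.resize(im[100:260,300:460],None,fx=3.7,fy=3.7,interpolation=cv2.INTER_CUBIC),"s7.png")
E
```

```text
11.75 [ 490.98789588 -314.84238517  311.18000077] [-0.24243848 -0.57077639 -0.79230865] 15.095421248745863
```

View pics/w7.png

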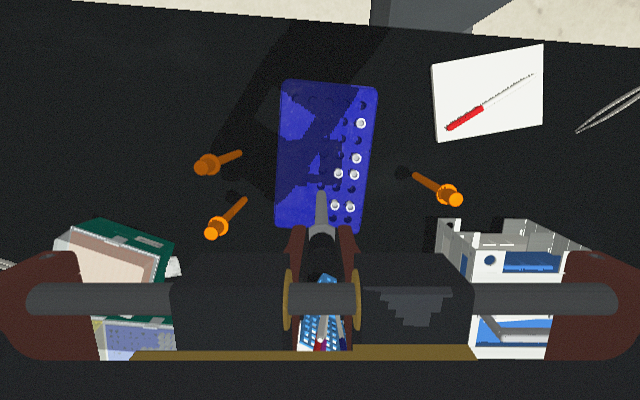

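View pics/s7.png

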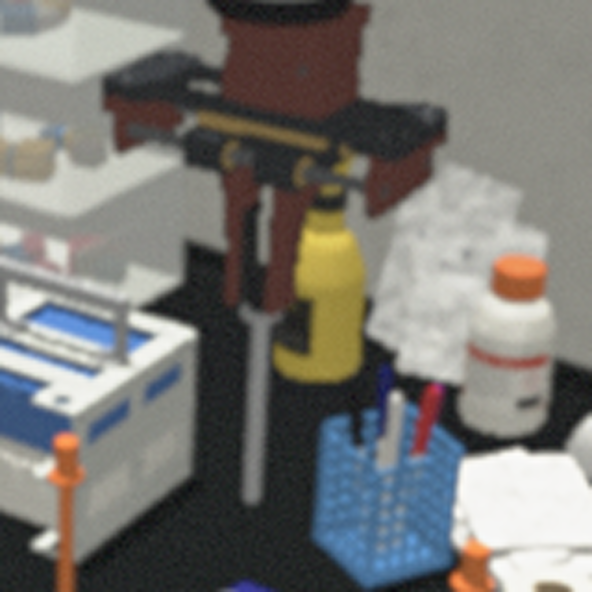

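Emit:
apply_moves([
  [[0.016,0.04,0,0],[0.034,0.088,0,0],[0.052,0.136,0,0],[0.066,0.172,0,0],[0.076,0.198,0,0],[0.08,0.209,0,0],[0.08,0.209,0,0],[0.08,0.209,0,0]],
])

```text
t: 12.85
ee_pos: [569.3, -105.9, 307.9]
orientation: [-0.059, 1.571, 0.059]
ft_force: [0.3, -0.5, -0.9]
width: 15.0
```

```bash
python3 - <<'E'
from h import *
o=readout.get_obs(); print(o["t"],o["ee_pos"],o["ft_force"],o["width"])
im,*W=cam("wrist"); save(cv2.resize(im[130:270,240:400],None,fx=5,fy=4.25)[:600],"w8.png"); save(cv2.resize(im[130:270,240:400],None,fx=4.2,fy=4.2,interpolation=cv2.INTER_CUBIC),"w8.png")
p=o["ee_pos"]; print(proj([[p[0],p[1],p[2]-147.4],[p[0],p[1],p[2]-26.4],[570,-105,123]],*W))
im,*S=cam("scene"); save(cv2.resize(im[150:240,270:370],None,fx=7,fy=6.5,interpolation=cv2.INTER_CUBIC),"s8.png")
print(proj([[p[0],p[1],p[2]-147.4],[p[0],p[1],p[2]-26.4],[570,-105,123]],*S))
im,*T=cam("top"); save(cv2.resize(im[150:240,270:370],None,fx=6.5,fy=6.5,interpolation=cv2.INTER_CUBIC),"t8.png")
E
```

```text
12.85 [ 569.30916341 -105.86255201  307.85575294] [ 0.33874109 -0.47605261 -0.92492669] 15.020255055935252
[[320.87184054 192.45977009]
 [320.45618544 238.05667989]
 [321.65807006 185.44917629]]
[[316.86811195 194.33100148]
 [317.1177304  149.74144932]
 [316.70994908 207.13947749]]
```

View pics/w8.png

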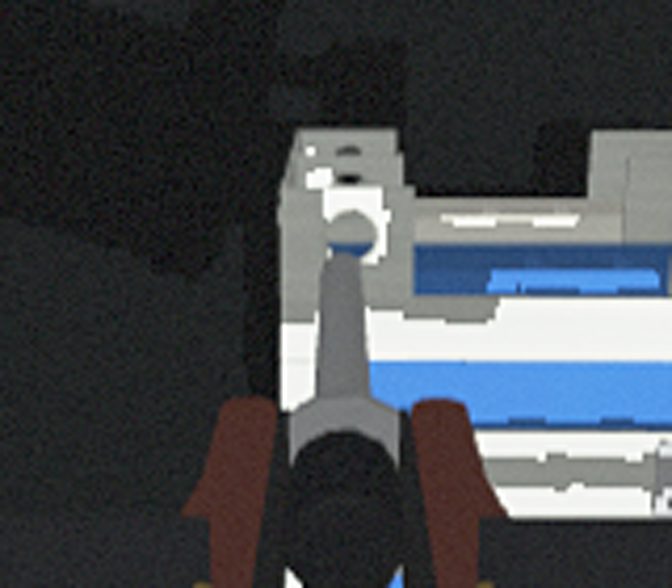

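View pics/s8.png

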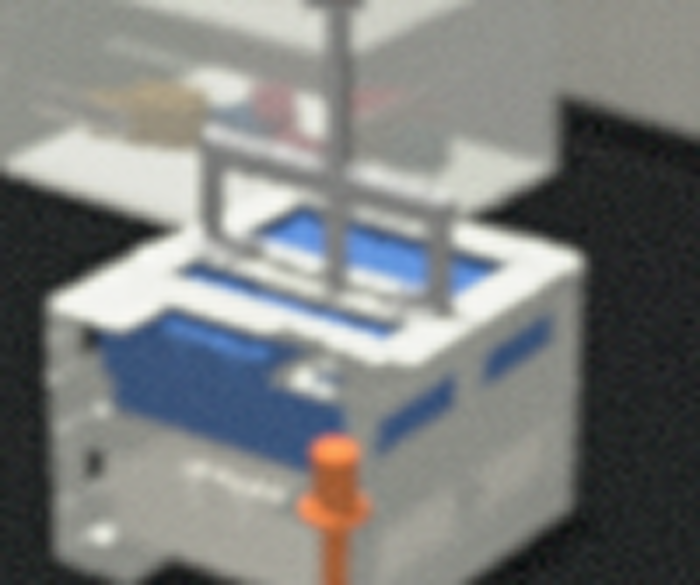

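View pics/t8.png

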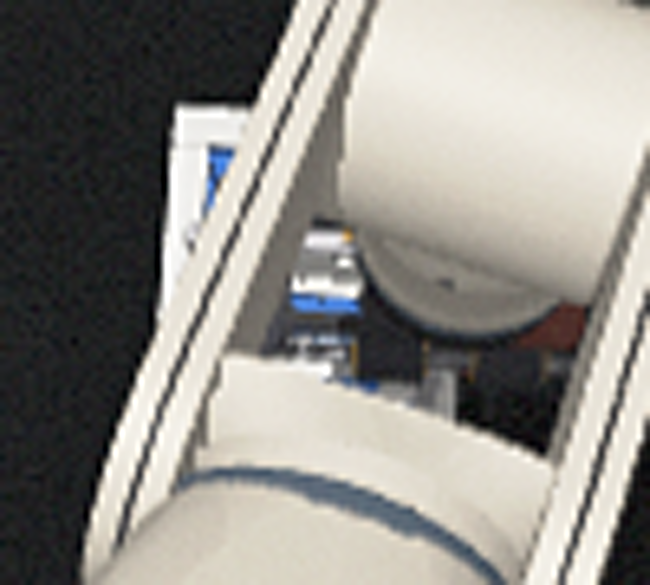

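```bash
python3 - <<'E'
from h import *
o=readout.get_obs(); p=o["ee_pos"]; print(p)
im,*W=cam("wrist")
x0,y0=305,165; save(cv2.resize(im[y0:y0+40,x0:x0+40],None,fx=14,fy=14,interpolation=cv2.INTER_CUBIC),"w9.png")
h=atz((351/4.2+240-.4,233/4.2+130-.4),123,*W); print("hole wrist",h)
f=atz((342/4.2+240-.4,192.2),p[2]-147.4,*W); print("foot wrist",f)
im,*S=cam("scene"); x0,y0=300,190; save(cv2.resize(im[y0:y0+34,x0:x0+40],None,fx=17,fy=17,interpolation=cv2.INTER_CUBIC),"s9.png")
E
```

```text
[ 569.51467691 -105.93326098  308.33538221]
hole wrist [ 569.88377427 -103.37601912  123.        ]
foot wrist [ 569.33586702 -105.78198856  160.93538221]
```

View pics/w9.png

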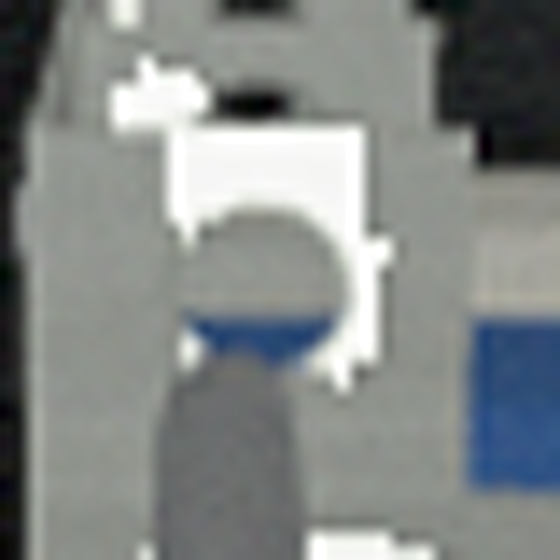

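View pics/s9.png

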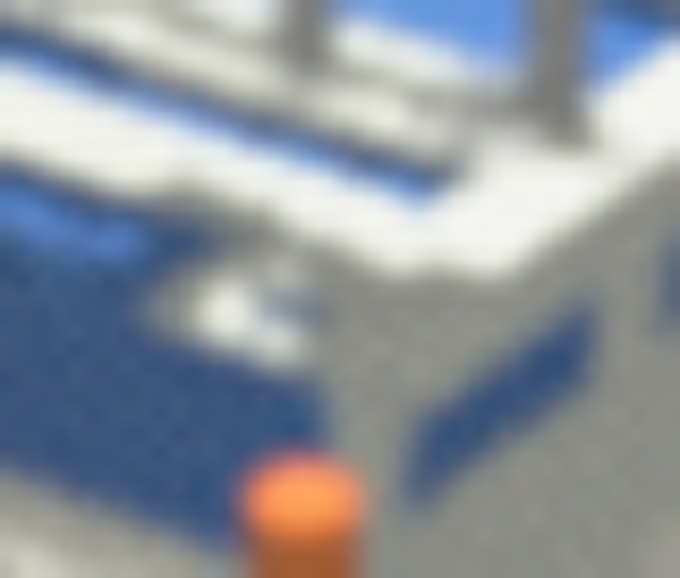

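Emit:
apply_moves([
  [[0.0005,0.0018,-0.01,0],[0.0005,0.0018,-0.02,0],[0.0005,0.0018,-0.028,0],[0.0005,0.0018,-0.032,0],[0.0005,0.0018,-0.032,0],[0.0005,0.0018,-0.032,0]],
])

```text
t: 13.85
ee_pos: [570.5, -103.3, 276.6]
orientation: [-0.06, 1.57, 0.06]
ft_force: [-0.1, 0.2, -0.0]
width: 15.1
```

```bash
python3 - <<'E'
from h import *
o=readout.get_obs(); p=o["ee_pos"]; print(o["t"],p,o["ft_force"])
im,*W=cam("wrist"); print(proj([[*p[:2],p[2]-147.4],[570,-104,123]],*W))
x0,y0=300,145; save(cv2.resize(im[y0:y0+50,x0:x0+50],None,fx=11,fy=11,interpolation=cv2.INTER_CUBIC),"w10.png")
im,*S=cam("scene"); x0,y0=300,185; save(cv2.resize(im[y0:y0+34,x0:x0+40],None,fx=17,fy=17,interpolation=cv2.INTER_CUBIC),"s10.png")
print(proj([[*p[:2],p[2]-147.4],[570,-104,123]],*S))
E
```

```text
13.85 [ 570.47956712 -103.26192387  276.63099604] [-0.12166368  0.19636697 -0.01646351]
[[320.86767172 192.25152359]
 [320.19883107 190.33799978]]
[[316.32140729 204.72532452]
 [316.41110771 207.01902629]]
```

View pics/w10.png

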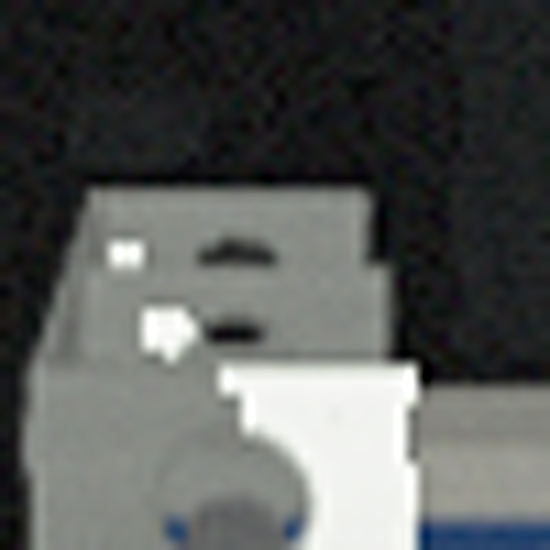

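View pics/s10.png

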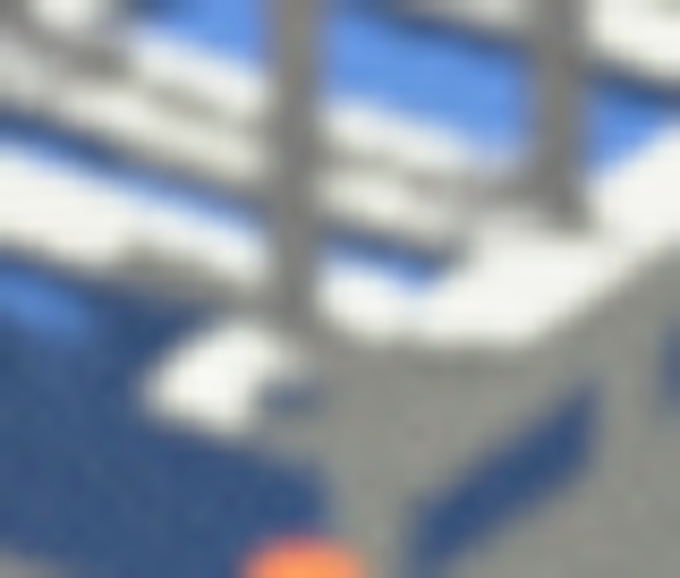

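Emit:
apply_moves([
  [[0,0,-0.004,0],[0,0,-0.008,0],[0,0,-0.012,0],[0,0,-0.012,0]],
])

```text
t: 14.45
ee_pos: [570.0, -103.2, 263.8]
orientation: [-0.06, 1.571, 0.06]
ft_force: [0.7, -0.2, -0.8]
width: 15.2
```

```bash
python3 - <<'E'
from h import *
o=readout.get_obs(); p=o["ee_pos"]; print(o["t"],p,o["ft_force"],o["moment"])
im,*W=cam("wrist"); print(proj([[*p[:2],p[2]-147.4],[*p[:2],123]],*W))
x0,y0=285,165; save(cv2.resize(im[y0:y0+75,x0:x0+80],None,fx=8,fy=8,interpolation=cv2.INTER_CUBIC),"w11.png")
im,*S=cam("scene"); x0,y0=300,185; save(cv2.resize(im[y0:y0+34,x0:x0+40],None,fx=17,fy=17,interpolation=cv2.INTER_CUBIC),"s11.png")
E
```

```text
14.45 [ 569.98833448 -103.17670085  263.81977683] [ 0.68208184 -0.16715258 -0.77844411] [0.04761303 0.00550636 0.02990783]
[[320.81698718 192.42789881]
 [320.80376978 193.97001988]]
```

View pics/w11.png

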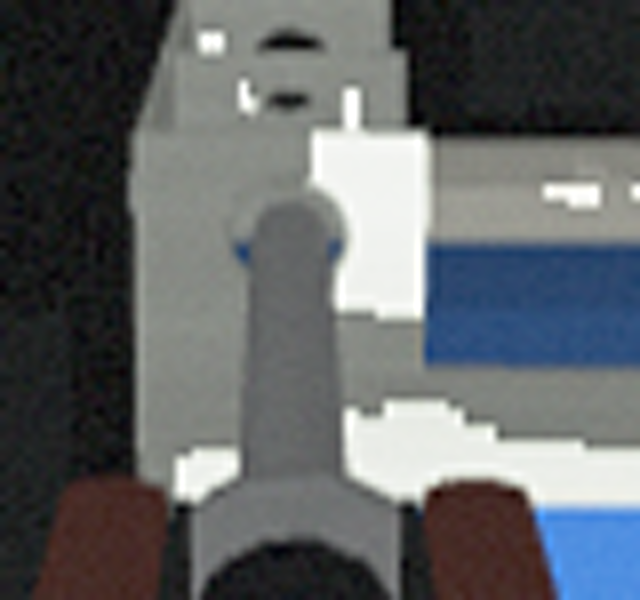

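View pics/s11.png

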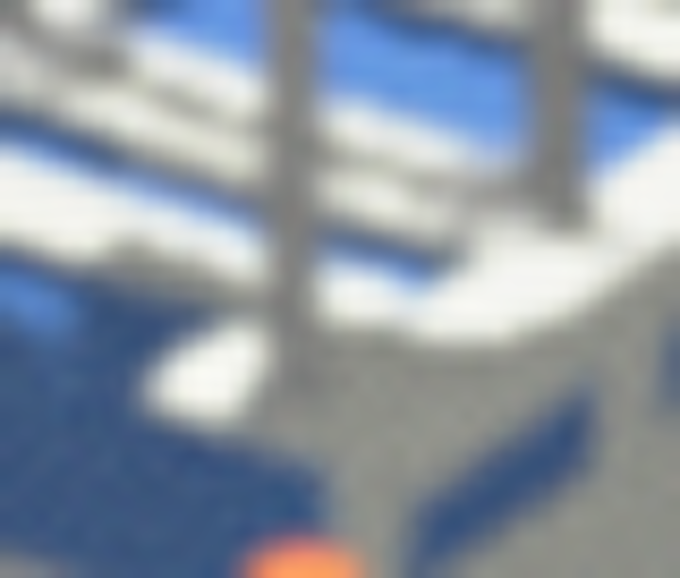

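No contact force, and the rod is inside the hole rim. I'll continue down in stages.

Emit:
apply_moves([
  [[0.0004,0,-0.008,0],[0.0004,0,-0.016,0],[0.0004,0,-0.024,0],[0.0004,0,-0.032,0],[0.0004,0,-0.04,0],[0.0004,0,-0.04,0]],
])

```text
t: 15.3
ee_pos: [570.3, -103.1, 223.5]
orientation: [-0.06, 1.571, 0.06]
ft_force: [0.2, 0.1, -0.9]
width: 15.6
```

Emit:
apply_moves([
  [[0,0,-0.006,0],[0,0,-0.012,0],[0,0,-0.018,0],[0,0,-0.024,0],[0,0,-0.024,0]],
])

```text
t: 15.92
ee_pos: [570.4, -103.2, 199.7]
orientation: [-0.06, 1.571, 0.06]
ft_force: [-0.5, 0.1, -0.6]
width: 15.0
```

Emit:
apply_moves([
  [[0,0,-0.008,0],[0,0,-0.016,0],[0,0,-0.024,0],[0,0,-0.032,0],[0,0,-0.038,0],[0,0,-0.043,0],[0,0,-0.043,0]],
])

```text
t: 16.8
ee_pos: [570.5, -103.2, 157.0]
orientation: [-0.06, 1.571, 0.06]
ft_force: [-0.8, -0.1, -0.6]
width: 15.2
```

Emit:
apply_moves([
  [[0,0,-0.002,0],[0,0,-0.005,0],[0,0,-0.005,0]],
])

```text
t: 17.18
ee_pos: [570.6, -103.2, 152.2]
orientation: [-0.06, 1.57, 0.06]
ft_force: [0.2, -0.3, 0.0]
width: 14.9
```

```bash
python3 - <<'E'
from h import *
o=readout.get_obs(); p=o["ee_pos"]; print(o["t"],p,o["ft_force"],o["moment"])
im,*W=cam("wrist"); 
x0,y0=245,165; save(cv2.resize(im[y0:y0+110,x0:x0+150],None,fx=5,fy=5,interpolation=cv2.INTER_CUBIC),"w12.png")
im,*S=cam("scene"); x0,y0=270,160; save(cv2.resize(im[y0:y0+90,x0:x0+100],None,fx=6.5,fy=6.5,interpolation=cv2.INTER_CUBIC),"s12.png")
E
```

```text
17.175 [ 570.62642923 -103.23342467  152.2327153 ] [ 0.21132598 -0.27222667  0.01665527] [0.0379488  0.01309    0.03800925]
```

View pics/w12.png

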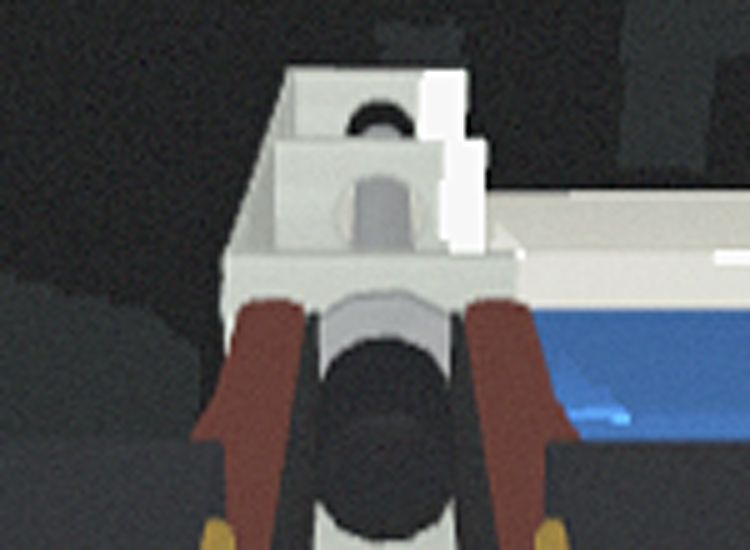

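View pics/s12.png

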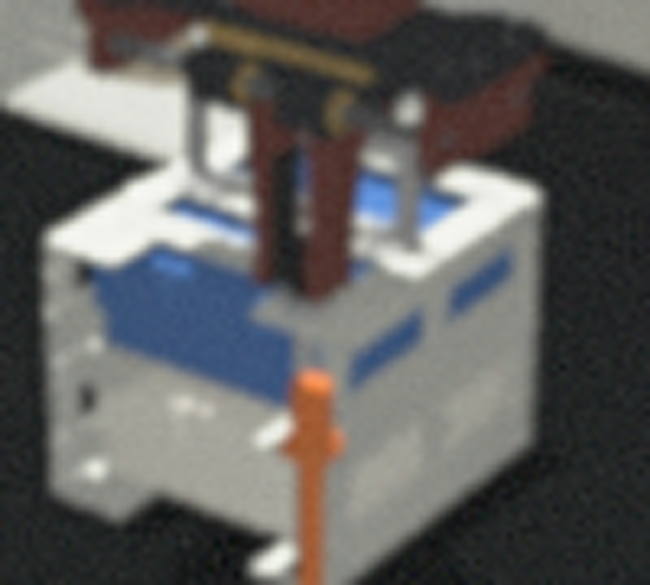

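The rod is through all three sheets, so I'll release it and let it drop the last few mm.

Emit:
apply_moves([
  [[0,0,0,0],[0,0,0,0],[0,0,0,0],[0,0,0,0],[0,0,0.03,0],[0,0,0.08,0],[0,0,0.12,0],[0,0,0.12,0]],
], gripper=0.05)

```text
t: 18.27
ee_pos: [572.6, -103.6, 276.0]
orientation: [-0.061, 1.563, 0.059]
ft_force: [-1.0, 0.3, -0.0]
width: 50.4
```

```bash
python3 - <<'E'
from h import *
o=readout.get_obs(); p=o["ee_pos"]; print(o["t"],p,o["ft_force"],o["width"])
im,*W=cam("wrist"); 
x0,y0=245,125; save(cv2.resize(im[y0:y0+110,x0:x0+150],None,fx=5,fy=5,interpolation=cv2.INTER_CUBIC),"w13.png")
im,*S=cam("scene"); x0,y0=270,160; save(cv2.resize(im[y0:y0+90,x0:x0+100],None,fx=6.5,fy=6.5,interpolation=cv2.INTER_CUBIC),"s13.png")
E
```

```text
18.275 [ 572.55409179 -103.62178593  275.95282777] [-0.95289724  0.27783845 -0.01061061] 50.366799615756705
```

View pics/w13.png

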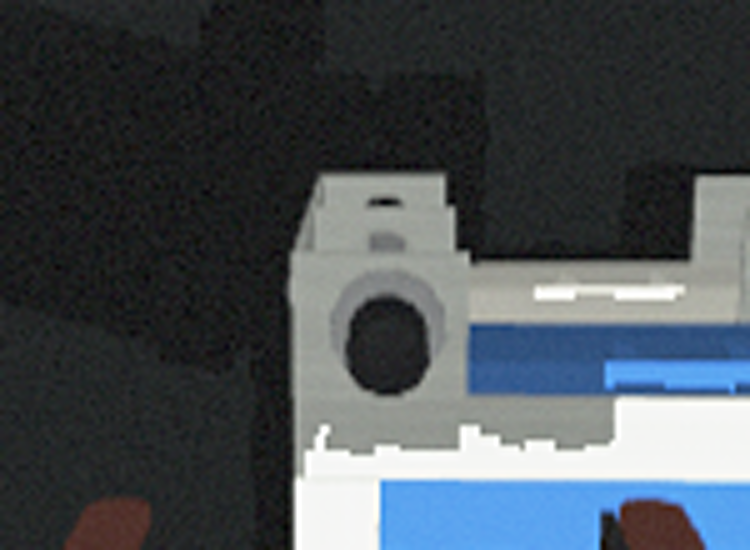

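View pics/s13.png

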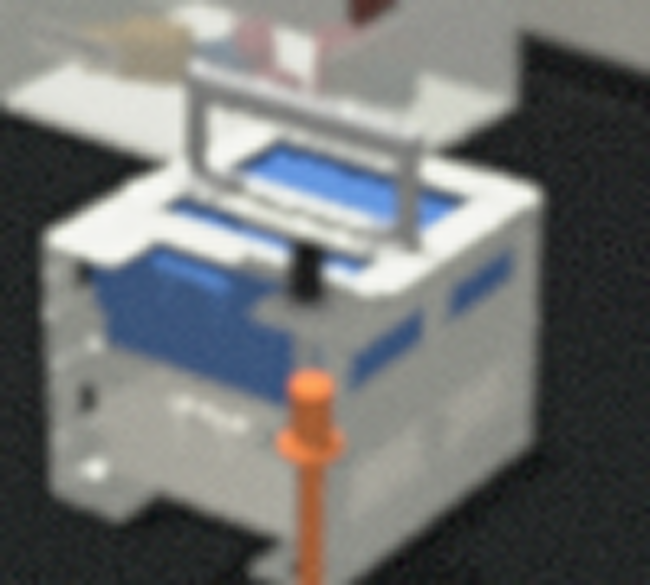

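Emit:
apply_moves([
  [[0.008,0.007,0,-0.18],[0.016,0.014,0,-0.36],[0.024,0.021,0,-0.54],[0.032,0.028,0,-0.72],[0.04,0.035,0,-0.9],[0.048,0.042,0,-1.08],[0.056,0.049,0,-1.26],[0.064,0.056,0,-1.42]],
])

```text
t: 19.38
ee_pos: [633.9, -46.9, 270.0]
orientation: [1.043, 1.309, -1.047]
ft_force: [0.3, 0.2, -0.1]
width: 49.9
```

Emit:
apply_moves([
  [[0,0,0,-0.151],[0,0,0,-0.151],[0,0,0,-0.151]],
])

```text
t: 19.75
ee_pos: [634.1, -47.3, 271.2]
orientation: [1.15, 1.247, -1.152]
ft_force: [0.7, -0.4, 0.4]
width: 50.0
```

```bash
python3 - <<'E'
from h import *
o=readout.get_obs(); p=o["ee_pos"]; print(o["t"],p,o["ft_force"],o["width"],cv2.Rodrigues(o["orientation"])[0].round(3)[:,1])
im,*W=cam("wrist"); save(im,"w14.png")
print(proj(rk((633.2,-46.5,.0755),[[2,-50,176],[2,50,176],[2,0,176]]),*W), proj([p-[0,0,19]],*W))
im,*S=cam("scene"); x0,y0=240,100; save(cv2.resize(im[y0:y0+140,x0:x0+160],None,fx=4,fy=4,interpolation=cv2.INTER_CUBIC),"s14.png")
print(atz((275,175),0,*S),atz((350,178),0,*S))
E
```

```text
19.75 [634.12028044 -47.28141895 271.2461213 ] [ 0.68870262 -0.36880031  0.37305049] 49.98330141640581 [ 0.997  0.079 -0.002]
[[323.2297711  260.79948887]
 [323.82429281 145.46961425]
 [323.51192387 206.06533287]] [[322.18721466 243.18910645]]
[830.39820015 301.7834945    0.        ] [980.55457999  87.56470868   0.        ]
```

View pics/w14.png

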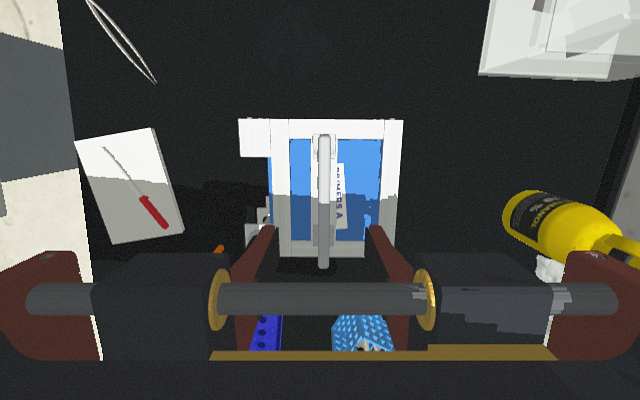

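View pics/s14.png

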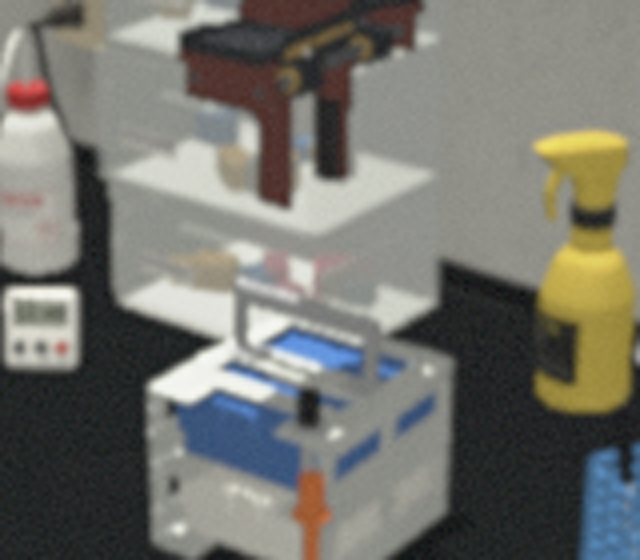

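Emit:
apply_moves([
  [[0.0007,0.0005,-0.03,0],[0.0007,0.0005,-0.06,0],[0.0007,0.0005,-0.085,0],[0.0007,0.0005,-0.1,0],[0.0007,0.0005,-0.104,0],[0.0007,0.0005,-0.104,0]],
])

```text
t: 20.6
ee_pos: [635.7, -46.8, 168.9]
orientation: [1.153, 1.244, -1.152]
ft_force: [0.1, -0.7, 0.1]
width: 50.2
```

```bash
python3 - <<'E'
from h import *
o=readout.get_obs(); p=o["ee_pos"]; print(o["t"],p,o["ft_force"],o["width"])
im,*W=cam("wrist"); save(im[80:380,160:480],"w15.png")
im,*S=cam("scene"); x0,y0=240,120; save(cv2.resize(im[y0:y0+140,x0:x0+160],None,fx=4,fy=4,interpolation=cv2.INTER_CUBIC),"s15.png")
E
```

```text
20.6 [635.71426476 -46.81092589 168.85645562] [ 0.11469367 -0.70143882  0.1261915 ] 50.164491468326105
```

View pics/w15.png

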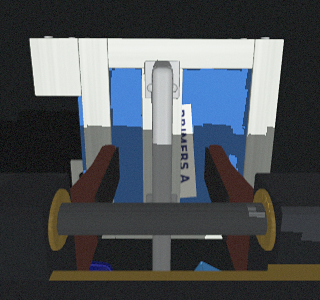

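View pics/s15.png

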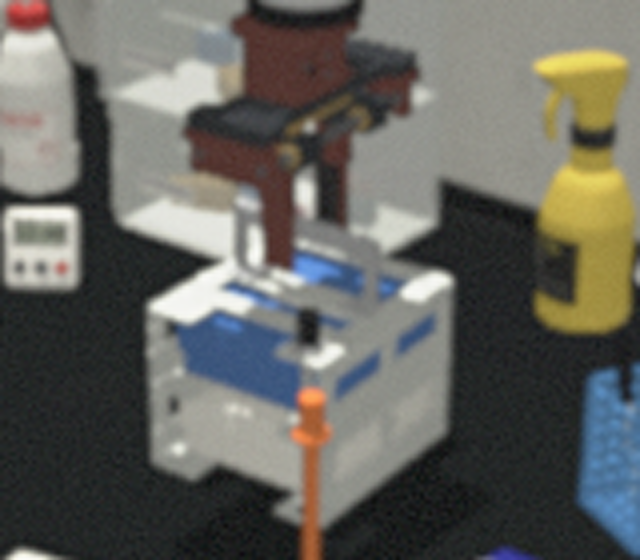

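Emit:
apply_moves([
  [[0,0,0,0],[0,0,0,0],[0,0,0,0],[0,0,0,0],[0,0,0,0],[0,0,0,0],[0,0,0,0]],
], gripper=0.0)

```text
t: 21.58
ee_pos: [635.5, -46.7, 168.3]
orientation: [1.153, 1.244, -1.153]
ft_force: [1.1, 0.8, -0.8]
width: 9.7
```

Emit:
apply_moves([
  [[0,0,0.003,0],[0,0,0.006,0],[0,0,0.01,0],[0,0,0.014,0],[0,0,0.017,0],[0,0,0.02,0],[0,0,0.02,0],[0,0,0.02,0]],
])

```text
t: 22.58
ee_pos: [635.3, -46.7, 188.3]
orientation: [1.153, 1.244, -1.153]
ft_force: [-1.0, -0.2, -6.6]
width: 9.9
```

```bash
python3 - <<'E'
from h import *
o=readout.get_obs(); p=o["ee_pos"]; print(o["t"],p,o["ft_force"],o["moment"],o["width"])
im,*S=cam("scene"); x0,y0=240,120; save(cv2.resize(im[y0:y0+140,x0:x0+160],None,fx=4,fy=4,interpolation=cv2.INTER_CUBIC),"s16.png")
E
```

```text
22.575 [635.28848541 -46.72042661 188.31764042] [-0.96871155 -0.22814088 -6.62673807] [-0.02503071  0.04402107  0.01703322] 9.914382930171387
```

View pics/s16.png

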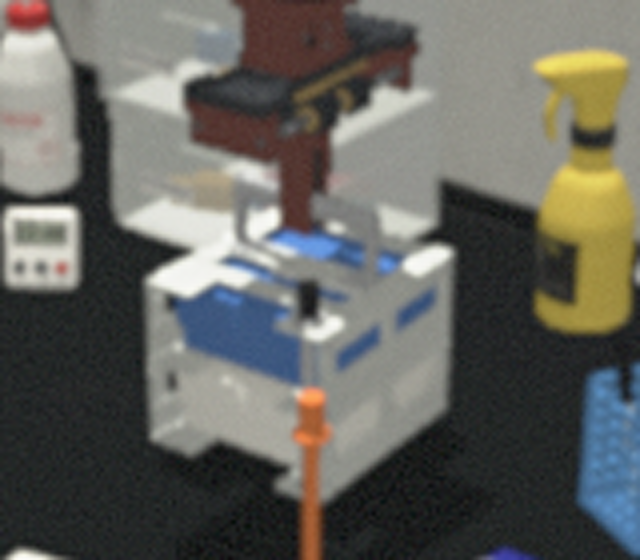

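Emit:
apply_moves([
  [[0,0,0.006,0],[0,0,0.014,0],[0,0,0.022,0],[0,0,0.032,0],[0,0,0.042,0],[0,0,0.052,0],[0,0,0.062,0],[0,0,0.07,0]],
])

```text
t: 23.62
ee_pos: [635.5, -46.7, 259.1]
orientation: [1.153, 1.244, -1.153]
ft_force: [0.3, -0.8, -7.2]
width: 10.1
```

Emit:
apply_moves([
  [[0,0,0.005,0],[0,0,0.008,0],[0,0,0.01,0],[0,0,0.01,0],[0,0,0.01,0],[0,0,0.01,0],[0,0,0.01,0],[0,0,0.01,0]],
])

```text
t: 24.62
ee_pos: [635.4, -46.7, 268.3]
orientation: [1.153, 1.244, -1.153]
ft_force: [0.3, -0.1, -7.0]
width: 9.7
```

```bash
python3 - <<'E'
from h import *
o=readout.get_obs(); p=o["ee_pos"]; print(o["t"],p,o["ft_force"],o["moment"],o["width"],o["qvel"].round(3))
im,*S=cam("scene"); x0,y0=240,80; c=cv2.resize(im[y0:y0+140,x0:x0+160],None,fx=4,fy=4,interpolation=cv2.INTER_CUBIC)
L=[[77,-71,123,],[-80,71,123],[-80,-71,123],[-80,-71,0],[-80,71,0],[77,-71,0],[-67,-52,123]]
for q in proj(rk((633.2,-46.5,.0755,100),L),*S):
    cv2.circle(c,tuple(int(v) for v in (q-[x0,y0]+.5)*4),4,(255,0,0),1)
save(c,"s17.png")
im,*W=cam("wrist"); save(im,"w17.png")
im,*T=cam("top"); save(im,"t17.png")
for n in("scene","wrist"):
  for l in["freezer_rack","box_upper","box_lower","lock_rod","tube_rack","pen_cup","bench_timer","rack_hole"]:
    print(n,l,[(np.round(d["position"]),round(d["conf"],2)) for d in models.place_of(n,l)])
E
```

```text
24.625 [635.36926665 -46.74416645 268.32529954] [ 0.31565372 -0.13908851 -7.0172764 ] [-0.08245367  0.05844007  0.00063675] 9.657479450274138 [-0.001 -0.001 -0.    -0.001  0.001 -0.001]
scene freezer_rack []
scene box_upper [(array([647., -46., 162.]), 0.66)]
scene box_lower [(array([638., -48., 103.]), 0.77)]
scene lock_rod [(array([ 484., -442.,   -1.]), 0.87), (array([640., -51., 105.]), 0.72), (array([ 550., -429.,   -1.]), 0.71), (array([571., -51., 220.]), 0.71), (array([ 492., -172.,    3.]), 0.6), (array([ 571., -102.,   99.]), 0.5)]
scene tube_rack [(array([534., 330.,  -0.]), 0.97), (array([ 717., -289.,    2.]), 0.33)]
scene pen_cup [(array([ 715., -288.,   -0.]), 0.97)]
scene bench_timer [(array([702., 286.,   0.]), 0.74)]
scene rack_hole [(array([ 574., -101.,  224.]), 0.93), (array([635., -45., 102.]), 0.16)]
wrist freezer_rack [(array([633., -50.,  99.]), 0.86)]
wrist box_upper [(array([642., -46., 164.]), 0.94)]
wrist box_lower []
wrist lock_rod [(array([ 490., -172.,   -3.]), 0.58)]
wrist tube_rack []
wrist pen_cup []
wrist bench_timer []
wrist rack_hole []
```

View pics/s17.png

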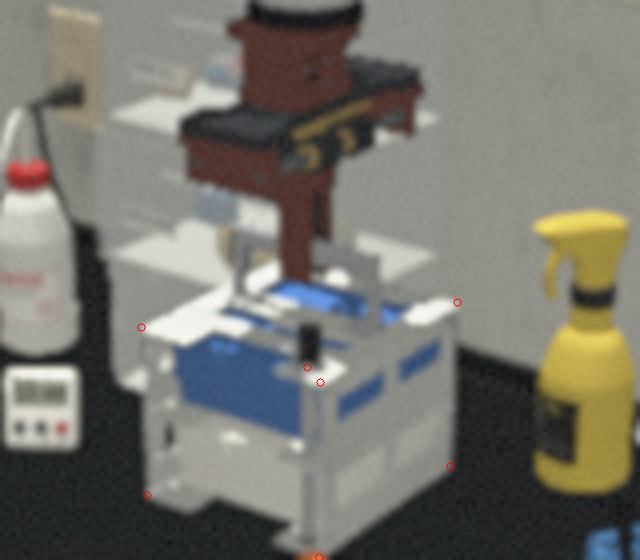

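View pics/w17.png

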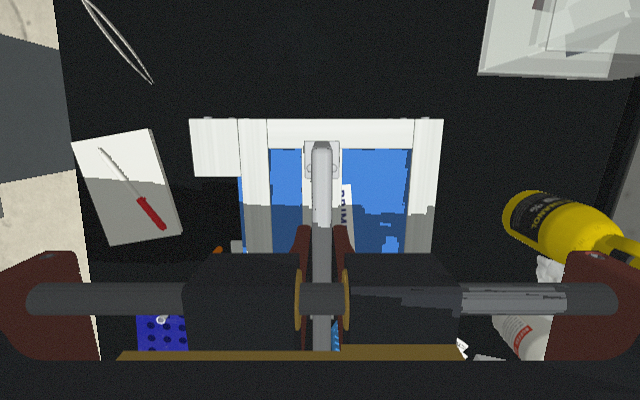

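The rack sits level at the predicted 100 mm pose, and both boxes and the rod are still in it. I'm handing in.

```bash
python3 - <<'E'
from h import *
print(workorder.close_job()); o=readout.get_obs(); print(o["t"],o["ee_pos"],o["ft_force"])
E
```

```text
the job is handed in; nothing more can be done
None
the job is handed in; nothing more can be done
```

The freezer rack is being held by its handle about 100 mm off the worktop, with both boxes and the locking rod in it. I handed the job in at about 25 s of the 72 s allowed.

1. **Upper box:** I pushed it in with closed fingers through the notch until the push force settled at about 5 N. The box then measured about 10 mm further back than the rack's origin, which is where it should be when fully home.
2. **Locking rod:** I took the grey rod with the black knob from the cooling block and left the three orange look-alikes standing. It went down through all three holes without any notable contact force. After release its flange rested on the top sheet.
3. **Lift:** I gripped the handle bar and raised the rack 100 mm. It weighed about 7 N, and the twisting moment stayed under 0.1 N m.

**Last checks:**
- The rack's outline in the scene camera matched the predicted level pose to within a few mm, and the arm was still.
- The rod stood right down in its hole.
- The tube rack, pen cup and timer were detected where they stood at the start.

**What disagreed or was not confirmed:**
- In the last look, the scene camera's network missed the rack itself and gave a few stray rod positions. The wrist camera found the rack at a height of 99 mm.
- The upper box read 9 to 14 mm ahead of the rack's origin, against a target of 10 mm. That is within the stated 4 mm accuracy.
- The interface fixed the grip at half the maximum, about 30 N rather than the 40 N advised. I saw no slip.

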